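Match the screw lids to the two starch jars

TASK

Two open jars stand clamped in the rack and two look-alike blue screw lids lie on the table; each lid threads fully home on only one of the jars. Find out by trying which lid belongs to which jar, and screw both lids down fully home. Leave the other things on the table where they are.

Things in the scene. Friction and masses are not known exactly. Their poses are not given: they have to be found in the camera images.
- lid_1_mid (a point): Blue plastic screw lid lying right way up, 86 mm across, 66 high: cap 34 high (skirt 29 deep, top 5 thick) with a central upright bar grip on it, 64 long, 14 wide, 32 high. This point is its centre, 33 above the skirt's edge; x along the bar, z up. Same after a half turn about z. About 90 g. Which jar it suits cannot be seen from outside.
- lid_2_mid (a point): The other blue screw lid: outside exactly like lid 1, same point and axes, but with a different hidden thread. Either lid starts on either jar; the wrong one binds after about 20 degrees of turn with its centre some 9 mm above the mouth point. Turn it back to the start to lift it off: a lid in the thread cannot be lifted straight off.
- mouth_left (a point): Left jar (94 mm across, clamped, cannot turn): centre of the top of its white threaded neck, 109 above the table. z up, x through the two black marks on the jar's shoulder. Starting a lid: bar in line with the marks (within 5 degrees), centred within 1.5 mm, lowered till it rests, its centre then about 11.5 above this point.
- mouth_right (a point): Right jar, 140 mm from the left one; point, axes and measures as for the left jar, hidden thread different. Turning a started lid clockwise (seen from above) it sinks about 8 mm over 62 degrees and meets a stop at about 65; fully home its centre is 4 above this point. Play in the thread: about 2 mm up and down, 1.5 to 2 sideways.
- rack: wooden board 100 x 380 x 12 mm screwed to the table, with the two jars clamped on it. Origin at the centre of its underside, y along its length (left jar at +70, right jar at -70), z up. At y = +175 and -175 a thin fixed steel upright stands up to 190 above the table, with a wooden peg (60 mm along x) clipped across it at 170 to 182: go round or over them.
- mug_mid (a point): white ceramic mug, 76 across, 90 tall (mm). Bystander, to be left alone; this point is half-way up
- pot_mid (a point): stainless pot, 160 across, 110 tall (mm). Bystander, to be left alone; this point is half-way up
- bowl_mid (a point): white plastic bowl, 160 across, 60 tall (mm). Bystander, to be left alone; this point is half-way up
- bottle_mid (a point): green plastic bottle, 60 across, 170 tall (mm). Bystander, to be left alone; this point is half-way up
- stirrer_mid (a point): flat bamboo stirrer lying on the table, 195 long, up to 30 wide, 8 thick (mm). Bystander, to be left alone; this point is half-way up
- peg_1_mid (a point): loose wooden clothes peg lying on the table, 80 x 15 x 12 (mm). Bystander, to be left alone; this point is half-way up
- peg_2_mid (a point): loose wooden clothes peg lying on the table, 80 x 15 x 12 (mm). Bystander, to be left alone; this point is half-way up
Mind the look-alikes: they are no part of the job. Leave any orange or yellow look-alike of the part that bears lid_2_mid alone.

How it is judged:
By the outcome, as a careful person would: the job done as asked, in the order asked, and still so for the second after the job is handed in, with the robot touching nothing.
It also fails if it takes over 70 s, if anything falls off the work surface, if the arm or the gripper's body presses on something with over 40 N, if the wrist force passes 120 N, or if a joint passes its speed limit or range.

ROBOT

A 7-joint arm with a two-finger parallel gripper is mounted at the origin on the work surface. World frame = base frame: x ahead of the robot, y to its left, z up, the work surface at z = 0. Lengths are in m, angles in rad, forces in N, time in s.
With the tool pointing down it reaches from about 0.425 to 1.025 m from the base axis. Payload 9.4 kg.
Tool frame: the origin (TCP) lies at the very end of the fingers, on their centre line; the grasp point (between the pads) lies 19 mm behind it; z points along the fingers, y is the direction in which the jaws open and shut (so a half turn about z gives the same grasp; the last joint's range is limited). The gripper opens to 85 mm and grips with 20 to 120 N. Pads are 22 mm wide; open, the fingers measure 114 mm over their backs; the gripper's body (76 mm by 85 mm) begins 54 mm behind the grasp point. The pads swing forward as they close: fully open they stand 13 mm farther back than shut.
Start: joints at [1.174, 0.599, -0.003, 1.599, 0.002, 0.943, -0.08], TCP at [0.228, -0.688, 0.231] pointing down, gripper open.
Joint ranges: [-2.57, 2.57], [-0.35, 1.97], [-1.29, 1.29], [0.11, 2.56], [-1.05, 4.19], [0.11, 1.86], [-2.63, 2.63]. Speed limits (rad/s): [2.22, 2.22, 3.01, 3.01, 3.14, 3.14, 3.14].

INTERFACE

Orientations are given as a unit quaternion [x, y, z, w].
In Python, from station import * gives the robot as it stands. The module is installed in compiled form; this text tells all that it offers.
- The arm moves only by the tool arm_command, never from a script. Its argument "targets" is a list of rows, each a list of 7 numbers: the opening, from 0 (shut) to 1 (fully open), then the shift along the tool's x, y, z in units of 40 mm (1.0 is 40 mm), then the turn, a rotation vector about the tool's x, y, z in units of 5 degrees (1.0 is 5 degrees). A call has 1 to 5 rows; each row shifts and turns the commanded pose from where the row before left it, along the tool's axes as they then stand; what a row does not reach is not made up. A row lasts 1/8 s, in which the tool goes at most 62.5 mm and 10.7 degrees, less where a joint would pass 70% of its speed; a pose out of reach is approached as far as the arm can. A call is refused whole if a number of a shift passes 1 or a number of a turn 1, either way. A call with a gripper value outside its range is refused whole. The fingers move at their own pace and stop on an object; the grip force is fixed at half the most. Time passes only in rows, so rows that do not move let the fingers close. It gives the time, the measured TCP pose, the force and the opening at its end, in the units of the state.
- read_state(): the state, without advancing time (a new reading comes with each control period).
- camera(name): name is "side" or "top"; returns a dict with "color" (420x560x3 uint8, blue, green, red), "camera_matrix" (3x3 intrinsics, pixels), "k1" (the pictures are not rectified: a ray, as slopes to the right and down, at radius r is drawn at 1 + k1 r^2 times it, then the intrinsics apply), "R" (3x3) and "t" (3): a world point X has camera coordinates R X + t. Camera axes: x right, y down, z forward; pixel columns grow to the right and rows downward; lengths in m; the calibration is good to about 2 mm. A picture is of the moment at which its call begins. There is no depth.
- hand_in(): hands the job in, once; it reports no verdict.
The state is a dict: "t": time; "q": joint angles; "joint_vel": joint speeds; "tau": joint torques, N m; "position": TCP position; "tool_rot": TCP orientation; "wrist_force": force on the tool from outside, world axes, zero at the start; "ft_torque": the same for the moment, N m; "gripper_width": finger opening in m.
Only numpy, scipy, OpenCV 4.12 (cv2) and the standard library are available. Lean on these libraries where they do the work, as an engineer would, in place of code of your own. Each camera call takes 0.05 s, during which the arm holds its last target.

## Working session

There is one attempt and no reset: what is moved stays moved. The work goes in short steps, Python scripts to look and compute and a tool call to move; the robot and the scene stay as the last step left them, time stands still between calls to the robot, and variables do not carry over. Pictures are saved under pics/ and viewed, and the job is handed in when it is done.

Besides the shell and the picture viewer there is one more tool, called after ">>>" as name(argument=value, ...), one argument or row to a line, values as JSON. arm_command: Moves the arm, as the interface text tells. Its arguments: {"type":"object","properties":{"targets":{"type":"array"}},"required":["targets"]}

```bash
mkdir -p pics; cat > h.py <<'E'
from station import *
import numpy as np, cv2
def snap(n,f):
    c=camera(n); cv2.imwrite('pics/'+f,c['color']); np.savez('pics/'+f+'.npz',**{k:np.array(v) for k,v in c.items()}); return c
def ray(c,u,v):
    K=np.array(c['camera_matrix']);k1=float(c['k1'])
    p=cv2.undistortPoints(np.array([[[u,v]]],float),K,np.array([k1,0,0,0.]))[0,0]
    R=np.array(c['R']);t=np.array(c['t'])
    d=R.T@np.array([p[0],p[1],1]); o=-R.T@t; return o,d/np.linalg.norm(d)
def plane(c,u,v,z):
    o,d=ray(c,u,v); return o+d*(z-o[2])/d[2]
def proj(c,X):
    R=np.array(c['R']);t=np.array(c['t'])
    p,_=cv2.projectPoints(np.array(X,float).reshape(-1,1,3),cv2.Rodrigues(R)[0],t,np.array(c['camera_matrix']),np.array([float(c['k1']),0,0,0.]))
    return p[:,0]
E
python3 - <<'E'
from h import *
s=read_state(); print(s)
for n in('top','side'):
    c=snap(n,n+'0.png'); print(n,c['camera_matrix'],c['k1'],-np.array(c['R']).T@c['t'])
E
```

```text
{'t': 0.0, 'q': array([ 1.17427601,  0.600129  , -0.00254829,  1.60013628,  0.00177295,
        0.9428785 , -0.079806  ]), 'joint_vel': array([ 3.03698333e-04,  2.61596132e-03,  1.94759865e-06, -1.17659903e-03,
       -1.01919081e-03, -9.91272857e-04,  1.73214630e-03]), 'tau': array([-4.55788195e-04, -7.76446652e+01,  1.56474028e+00, -2.58014345e+01,
        1.24188111e-02,  9.01740510e-03,  7.13528181e-06]), 'position': array([ 0.22778353, -0.68779263,  0.23041178]), 'tool_rot': array([ 9.87238051e-01,  1.59249590e-01, -1.80976495e-04, -7.52991103e-04]), 'wrist_force': array([0.79453668, 0.36986538, 0.46643649]), 'ft_torque': array([-0.00382662, -0.02417409,  0.0212648 ]), 'gripper_width': 0.08537478080689413}
top [[466.78386135   0.         282.2474841 ]
 [  0.         466.78386135 209.39375176]
 [  0.           0.           1.        ]] -0.13692123608503168 [ 0.32254036 -0.00835732  1.55912722]
side [[410.54360252   0.         279.42340098]
 [  0.         410.54360252 211.19171937]
 [  0.           0.           1.        ]] -0.032999663815877725 [0.4910574  0.7951568  0.79442623]
```

View pics/top0.png

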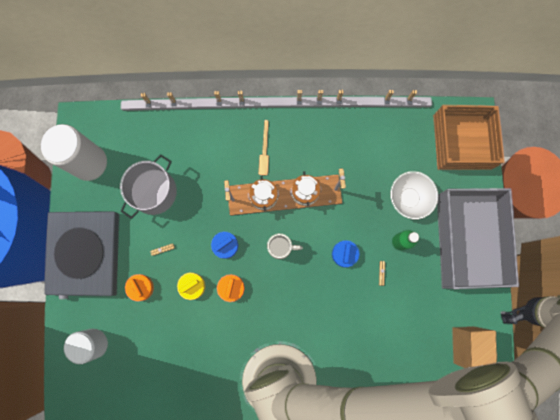

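View pics/side0.png

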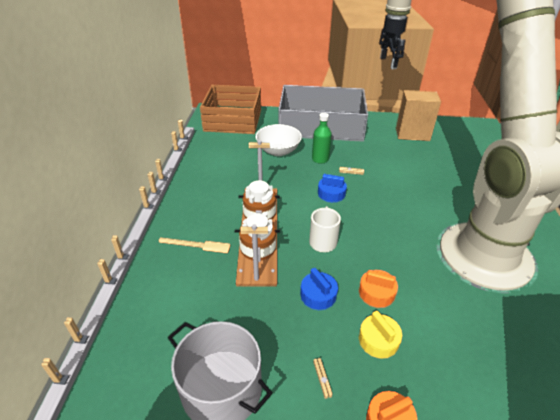

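Top view: blue lids at (225,245) and (346,254), jars at (263,192) left and (306,188) right, mug at (280,246). I'll zoom in.

```bash
python3 - <<'E'
import cv2,numpy as np
a=cv2.imread('pics/top0.png');b=cv2.imread('pics/side0.png')
x=cv2.resize(a[160:280,205:365],None,fx=5,fy=5,interpolation=cv2.INTER_CUBIC)
cv2.imwrite('pics/z1.png',x)
x=cv2.resize(b[135:290,225:355],None,fx=3.8,fy=3.8,interpolation=cv2.INTER_CUBIC)
cv2.imwrite('pics/z2.png',x)
E
```

```text
(no output)
```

View pics/z1.png

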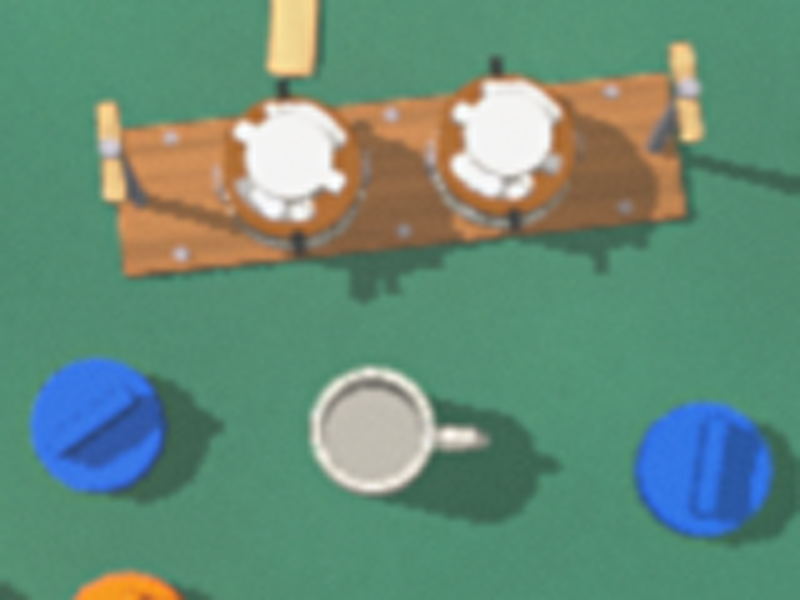

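View pics/z2.png

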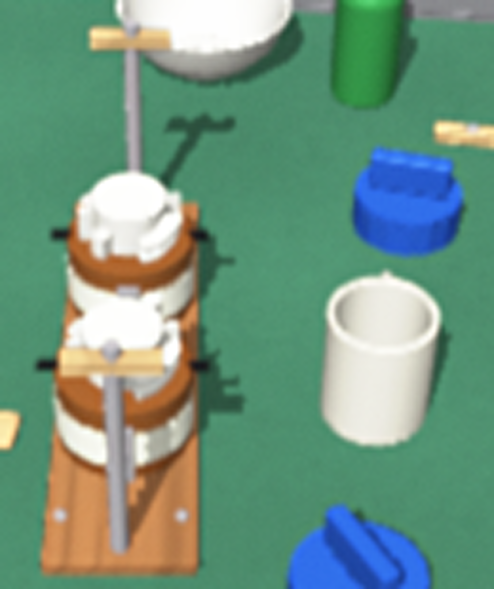

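```bash
cat > m.py <<'E'
from h import *
def load(f): return dict(np.load('pics/'+f+'.png.npz'))
def tri(obs):
    A=np.zeros((3,3));b=np.zeros(3)
    for c,u,v in obs:
        o,d=ray(c,u,v);P=np.eye(3)-np.outer(d,d);A+=P;b+=P@o
    X=np.linalg.solve(A,b); return X
E
python3 - <<'E'
from m import *
T=load('top0');S=load('side0')
z=lambda x,y:((x+.5)/5-.5+205,(y+.5)/5-.5+160)
zs=lambda x,y:((x+.5)/3.8-.5+225,(y+.5)/3.8-.5+135)
def p(n,x,y,h): print(n,np.round(plane(T,*z(x,y),h)*1000,1))
p('neckL',289,160,.109);p('neckR',508,135,.109)
p('pegL',110,151,.182);p('pegR',686,91,.182)
for n,q in(('c1',(118,132)),('c2',(125,275)),('c3',(688,216)),('c4',(668,72))):p(n,*q,.012)
for n,q in(('mL1',(283,90)),('mL2',(299,243)),('mR1',(496,66)),('mR2',(515,220))):p(n,*q,.085)
for n,a,b in(('mL1',(283,90),(45,365)),('mL2',(299,243),(200,366)),('mR1',(496,66),(60,234)),('mR2',(515,220),(200,235)),('neckL',(289,160),(120,322)),('neckR',(508,135),(130,196))):
    print('tri',n,np.round(tri([(T,*z(*a)),(S,*zs(*b))])*1000,1))
# lids
for nm,c in(('T',T),('S',S)):
    hsv=cv2.cvtColor(c['color'],cv2.COLOR_BGR2HSV)
    m=((hsv[...,0]>100)&(hsv[...,0]<125)&(hsv[...,1]>120)).astype(np.uint8)
    n,l,st,ce=cv2.connectedComponentsWithStats(m)
    for i in range(1,n):
        if st[i,4]>150: print(nm,st[i],ce[i])
# white neck mask in top, edge
E
```

```text
neckL [605.7  44.1 109. ]
neckR [620.1 -94.9 109. ]
pegL [598.4 149.2 182. ]
pegR [ 631.  -199.1  182. ]
c1 [645.5 163.3  12. ]
c2 [547.6 158.2  12. ]
c3 [ 582.9 -221.    12. ]
c4 [ 682.5 -210.8   12. ]
mL1 [656.5  48.5  85. ]
mL2 [556.2  38.9  85. ]
mR1 [670.7 -89.5  85. ]
mR2 [569.4 -99.6  85. ]
tri mL1 [659.3  48.9  74.2]
tri mL2 [557.1  39.3  74.3]
tri mR1 [672.5 -90.1  75. ]
tri mR2 [ 570.2 -100.2   74.4]
tri neckL [606.9  43.9 112.7]
tri neckR [619.8 -94.8 110.5]
T [   0  166   50  121 5042] [ 21.78897263 228.16818723]
T [211 232  27  27 582] [224.14948454 244.78178694]
T [332 240  28  28 591] [345.35532995 253.37225042]
S [318 174  29  29 676] [331.66272189 187.96005917]
S [ 300  268   38   42 1200] [318.46       289.82916667]
```

```bash
python3 - <<'E'
import cv2,numpy as np
a=cv2.imread('pics/top0.png');b=cv2.imread('pics/side0.png')
f=lambda i,x,y,w:cv2.resize(i[y:y+w,x:x+w],(390,390),interpolation=cv2.INTER_CUBIC)
o=np.hstack([f(a,205,226,39),f(a,326,235,39)])
cv2.imwrite('pics/z3.png',o)
o=np.hstack([f(b,295,265,48),f(b,312,168,39)])
cv2.imwrite('pics/z4.png',o)
E
```

```text
(no output)
```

View pics/z3.png

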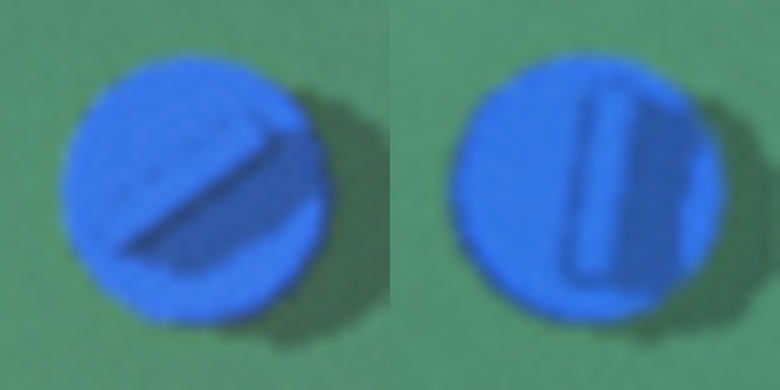

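View pics/z4.png

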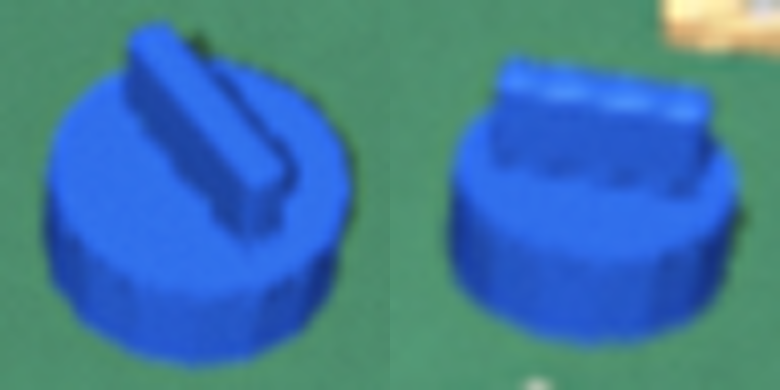

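```bash
python3 - <<'E'
from m import *
T=load('top0');S=load('side0')
def g(c,x0,y0,s,x,y,h): return plane(c,(x+.5)/s-.5+x0,(y+.5)/s-.5+y0,h)*1000
def bar(n,a,b):
    d=a-b;ang=np.degrees(np.arctan2(d[1],d[0]))
    print(n,np.round((a+b)/2,1),'len',np.linalg.norm(d).round(1),'yaw',ang.round(1))
bar('A side',g(S,295,265,8.125,150,40,.066),g(S,295,265,8.125,265,178,.066))
bar('B side',g(S,312,168,10,125,73,.066),g(S,312,168,10,320,104,.066))
bar('B top',g(T,326,235,10,618-390,92,.066),g(T,326,235,10,597-390,283,.066))
bar('A top edge',g(T,205,226,10,268,145,.066),g(T,205,226,10,120,252,.066))
# cap circle
print('A cap far-edge', g(T,205,226,10,195,190,.02)); print('B cap',g(T,326,235,10,588-390,190,.02))
E
```

```text
A side [445.2 176.3  66. ] len 57.7 yaw -55.0
B side [ 409.3 -224.5   66. ] len 59.5 yaw -9.5
B top [ 409.6 -224.8   66. ] len 61.7 yaw -8.1
A top edge [440.2 170.3  66. ] len 58.4 yaw -54.5
A cap far-edge [446.57836449 175.4570363   20.        ]
B cap [ 411.45882377 -224.9253209    20.        ]
```

```bash
cat > plan.py <<'E'
import sys
from h import *
from scipy.spatial.transform import Rotation as Ro
def yawY(R): return np.degrees(np.arctan2(R[1,1],R[0,1]))
def plan(tgt,n,grip,polar=False,start=None,nd=2):
    s=read_state(); p=np.array(s['position']);R=Ro.from_quat(s['tool_rot']).as_matrix()
    if start is not None: p=np.array(start[:3])
    y0=yawY(R) if start is None else start[3]
    dy=tgt[3]-y0
    q=np.array(tgt[:3]); out=[];cur=p.copy();cy=y0
    for i in range(1,n+1):
        f=i/n
        if polar:
            r=(1-f)*np.hypot(*p[:2])+f*np.hypot(*q[:2]);a0=np.arctan2(p[1],p[0]);a1=np.arctan2(q[1],q[0]);a=(1-f)*a0+f*a1
            w=np.array([r*np.cos(a),r*np.sin(a),(1-f)*p[2]+f*q[2]])
        else: w=p+f*(q-p)
        a=np.radians(cy); Y=np.array([np.cos(a),np.sin(a),0]);X=np.array([-Y[1],Y[0],0])*-1  # x = y x z, z=down
        X=np.cross(Y,[0,0,-1.]); M=np.stack([X,Y,[0,0,-1]],1)
        sh=np.round(M.T@(w-cur)/.04,nd); tr=np.round(-(y0+f*dy-cy)/5,nd)
        cur=cur+M@sh*.04; cy=cy-tr*5
        out.append([grip,*[float(v)+0. for v in sh],0,0,float(tr)])
    for i in range(0,n,5): print('['+','.join('['+','.join('%g'%v for v in r)+']' for r in out[i:i+5])+']')
    print('end',cur.round(4),round(cy,2))
def st():
    s=read_state();R=Ro.from_quat(s['tool_rot']).as_matrix()
    print('t',round(s['t'],2),'p',np.round(np.array(s['position'])*1000,1),'yawY',round(yawY(R),2),'F',np.round(s['wrist_force'],1),'M',np.round(s['ft_torque'],2),'w',round(s['gripper_width']*1000,1),'q7',round(s['q'][6],2),'tilt',np.round(R[:2,2],4))
E
python3 - <<'E'
from plan import *
st();plan([.446,.1755,.14,35],25,1,True)
E
```

```text
t 0.1 p [ 227.7 -687.8  230.5] yawY -71.68 F [-0.2  0.1  0.1] M [ 0.02  0.01 -0.01] w 85.7 q7 -0.08 tilt [-0.0006  0.0013]
[[1,1.16,-0.28,0.09,0,0,-0.85],[1,1.15,-0.27,0.09,0,0,-0.86],[1,1.13,-0.27,0.09,0,0,-0.85],[1,1.13,-0.24,0.09,0,0,-0.85],[1,1.1,-0.24,0.09,0,0,-0.86]]
[[1,1.1,-0.23,0.09,0,0,-0.85],[1,1.08,-0.22,0.09,0,0,-0.85],[1,1.06,-0.21,0.09,0,0,-0.86],[1,1.06,-0.2,0.09,0,0,-0.85],[1,1.03,-0.19,0.09,0,0,-0.85]]
[[1,1.03,-0.19,0.1,0,0,-0.86],[1,1.01,-0.17,0.09,0,0,-0.85],[1,0.99,-0.17,0.09,0,0,-0.85],[1,0.98,-0.15,0.09,0,0,-0.86],[1,0.97,-0.15,0.09,0,0,-0.85]]
[[1,0.95,-0.15,0.09,0,0,-0.85],[1,0.94,-0.13,0.09,0,0,-0.86],[1,0.92,-0.13,0.09,0,0,-0.85],[1,0.91,-0.12,0.09,0,0,-0.85],[1,0.89,-0.12,0.09,0,0,-0.86]]
[[1,0.88,-0.11,0.09,0,0,-0.85],[1,0.86,-0.1,0.09,0,0,-0.86],[1,0.85,-0.1,0.09,0,0,-0.85],[1,0.84,-0.09,0.09,0,0,-0.85],[1,0.82,-0.09,0.09,0,0,-0.86]]
end [0.446  0.1756 0.1401] 35.02
```

>>> arm_command(
  targets=[
    [1,1,-0.25,0,0,0,-0.8],
    [1,1,-0.25,0,0,0,-0.8],
    [1,1,-0.25,0,0,0,-0.8],
    [1,1,-0.25,0,0,0,-0.8],
    [1,1,-0.25,0,0,0,-0.8],
  ],
)

```text
t: 0.72
position: [0.3851, -0.5542, 0.2308]
tool_rot: [0.944, 0.329, -0.0, -0.0]
wrist_force: [1.0, -0.5, 0.4]
gripper_width: 0.0854
```

>>> arm_command(
  targets=[
    [1,1,-0.25,0,0,0,-0.8],
    [1,1,-0.25,0,0,0,-0.8],
    [1,1,-0.25,0,0,0,-0.8],
    [1,1,-0.25,0,0,0,-0.8],
    [1,1,-0.25,0,0,0,-0.8],
  ],
)

```text
t: 1.35
position: [0.4861, -0.3757, 0.2309]
tool_rot: [0.873, 0.488, -0.0, -0.0]
wrist_force: [0.9, -0.2, 0.6]
gripper_width: 0.0854
```

```bash
python3 - <<'E'
from plan import *
st();plan([.446,.1755,.14,35],17,1,True)
E
```

```text
t 1.35 p [ 486.1 -375.7  230.9] yawY -31.54 F [ 0.9 -0.2  0.6] M [-0.01  0.01  0.03] w 85.4 q7 -0.12 tilt [-0.0004  0.0004]
[[1,0.94,-0.13,0.13,0,0,-0.78],[1,0.93,-0.12,0.14,0,0,-0.79],[1,0.92,-0.11,0.13,0,0,-0.78],[1,0.9,-0.11,0.13,0,0,-0.78],[1,0.9,-0.1,0.14,0,0,-0.78]]
[[1,0.88,-0.1,0.13,0,0,-0.79],[1,0.87,-0.09,0.14,0,0,-0.78],[1,0.86,-0.09,0.13,0,0,-0.78],[1,0.85,-0.08,0.13,0,0,-0.79],[1,0.84,-0.08,0.14,0,0,-0.78]]
[[1,0.83,-0.08,0.13,0,0,-0.78],[1,0.82,-0.06,0.13,0,0,-0.78],[1,0.8,-0.07,0.14,0,0,-0.79],[1,0.79,-0.06,0.13,0,0,-0.78],[1,0.79,-0.06,0.14,0,0,-0.78]]
[[1,0.77,-0.05,0.13,0,0,-0.79],[1,0.75,-0.05,0.13,0,0,-0.78]]
end [0.4462 0.1754 0.1401] 35.01
```

>>> arm_command(
  targets=[
    [1,0.9,-0.1,0.1,0,0,-0.8],
    [1,0.9,-0.1,0.1,0,0,-0.8],
    [1,0.9,-0.1,0.1,0,0,-0.8],
    [1,0.9,-0.1,0.1,0,0,-0.8],
    [1,0.9,-0.1,0.1,0,0,-0.8],
  ],
)

```text
t: 1.98
position: [0.5395, -0.2039, 0.2109]
tool_rot: [0.775, 0.632, -0.0, -0.0]
wrist_force: [-0.2, -0.4, 0.1]
gripper_width: 0.0856
```

>>> arm_command(
  targets=[
    [1,0.9,-0.1,0.1,0,0,-0.8],
    [1,0.9,-0.1,0.1,0,0,-0.8],
    [1,0.9,-0.1,0.1,0,0,-0.8],
    [1,0.8,-0.1,0.1,0,0,-0.8],
    [1,0.8,-0.1,0.1,0,0,-0.8],
  ],
)

```text
t: 2.6
position: [0.5311, -0.0319, 0.1909]
tool_rot: [0.653, 0.757, -0.0, -0.0]
wrist_force: [0.8, 0.1, -1.3]
gripper_width: 0.0854
```

```bash
python3 - <<'E'
from plan import *
st();plan([.446,.1755,.12,35],7,1,True)
E
```

```text
t 2.6 p [531.1 -31.9 190.9] yawY 8.46 F [ 0.8  0.1 -1.3] M [-0.02 -0.03 -0.01] w 85.4 q7 -0.2 tilt [-0.0004  0.0001]
[[1,0.84,-0.04,0.25,0,0,-0.76],[1,0.83,-0.04,0.26,0,0,-0.76],[1,0.82,-0.04,0.25,0,0,-0.75],[1,0.8,-0.04,0.25,0,0,-0.76],[1,0.8,-0.03,0.26,0,0,-0.76]]
[[1,0.78,-0.04,0.25,0,0,-0.76],[1,0.78,-0.03,0.25,0,0,-0.76]]
end [0.4461 0.1757 0.1201] 35.01
```

>>> arm_command(
  targets=[
    [1,0.85,-0.05,0.25,0,0,-0.75],
    [1,0.85,-0.05,0.25,0,0,-0.75],
    [1,0.8,0,0.25,0,0,-0.75],
    [1,0.8,0,0.25,0,0,-0.75],
    [1,0.8,0,0.25,0,0,-0.75],
  ],
)

```text
t: 3.22
position: [0.4829, 0.1244, 0.1408]
tool_rot: [0.521, 0.853, -0.0, -0.0]
wrist_force: [0.1, 0.5, 0.4]
gripper_width: 0.0856
```

```bash
python3 - <<'E'
from plan import *
st();plan([.446,.1755,.10,35],2,1)
c=snap('side','side1.png')
E
```

```text
t 3.23 p [482.9 124.4 140.8] yawY 27.19 F [0.1 0.5 0.4] M [-0.    0.01  0.01] w 85.6 q7 -0.33 tilt [-0.0002  0.0001]
[[1,0.78,-0.12,0.51,0,0,-0.78],[1,0.78,-0.06,0.51,0,0,-0.78]]
end [0.4462 0.1755 0.1   ] 34.99
```

View pics/side1.png

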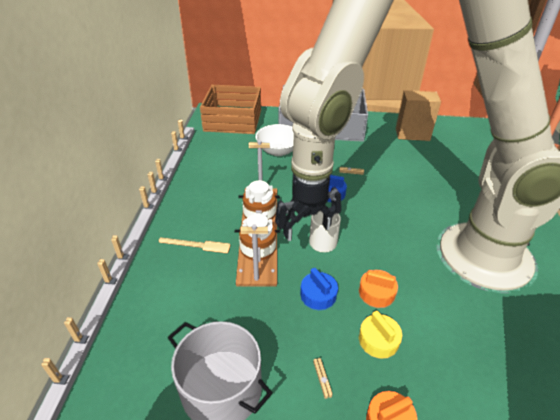

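The gripper is clear of the mug, with lid A ahead at (320,290).

>>> arm_command(
  targets=[
    [1,0.78,-0.12,0.5,0,0,-0.78],
    [1,0.78,-0.06,0.5,0,0,-0.78],
    [0.6,0,0,0.5,0,0,0],
    [0.5,0,0,0.5,0,0,0],
    [0.5,0,0,0.4,0,0,0],
  ],
)

```text
t: 3.9
position: [0.4465, 0.1745, 0.0444]
tool_rot: [0.463, 0.887, -0.0, -0.0]
wrist_force: [0.4, -0.3, 0.1]
gripper_width: 0.0427
```

```bash
python3 - <<'E'
from plan import *
st()
a=snap('side','side2.png')['color'];b=snap('top','top2.png')['color']
f=lambda i,x,y,w:cv2.resize(i[y:y+w,x:x+w],(390,390),interpolation=cv2.INTER_CUBIC)
cv2.imwrite('pics/z5.png',np.hstack([f(a,270,230,90),f(b,190,210,70)]))
E
```

```text
t 3.9 p [446.5 174.5  44.4] yawY 34.88 F [ 0.4 -0.3  0.1] M [-0.01  0.01 -0.02] w 42.7 q7 -0.52 tilt [-0.0006 -0.0003]
```

View pics/z5.png

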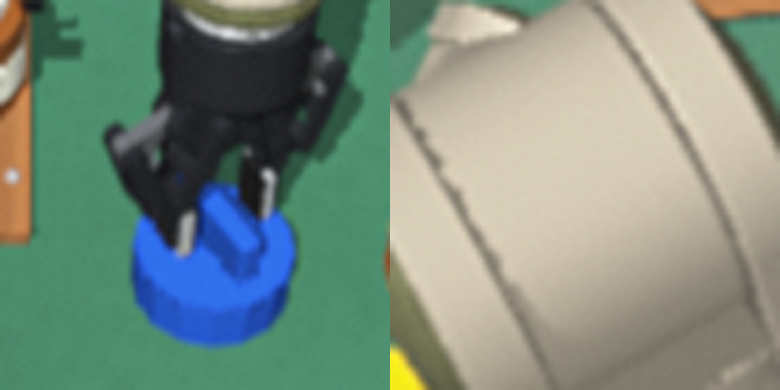

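The side view shows the bar between the pads, at about (228,235) in the zoom. The arm blocks the top view. I'll close on it.

>>> arm_command(
  targets=[
    [0.5,0,0,0.1,0,0,0],
    [0,0,0,0,0,0,0],
    [0,0,0,0,0,0,0],
    [0,0,0,0,0,0,0],
    [0,0,0,0,0,0,0],
  ],
)

```text
t: 4.62
position: [0.4469, 0.1746, 0.0418]
tool_rot: [0.463, 0.886, 0.0, 0.0]
wrist_force: [-0.0, -0.4, 6.7]
gripper_width: 0.0125
```

```bash
python3 - <<'E'
from plan import *
st()
a=snap('side','side3.png')['color']
f=lambda i,x,y,w:cv2.resize(i[y:y+w,x:x+w],(600,600),interpolation=cv2.INTER_CUBIC)
cv2.imwrite('pics/z6.png',f(a,285,240,70))
E
```

```text
t 4.62 p [446.9 174.6  41.8] yawY 34.86 F [-0.  -0.4  6.7] M [-0.07  0.16  0.08] w 12.5 q7 -0.53 tilt [0.0008 0.0002]
```

View pics/z6.png

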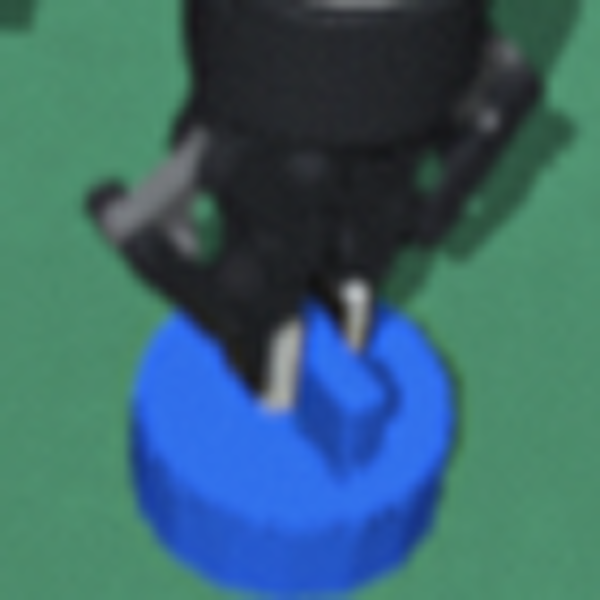

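Lid A is gripped (width 12.5 mm). I'll lift it and swing round the upright to the left jar.

```bash
python3 - <<'E'
from plan import *
plan([.48,.05,.18,65],6,0,start=[.4465,.1745,.12,34.9])
plan([.607,.044,.16,95.4],6,0,start=[.48,.05,.18,65])
E
```

```text
[[0,-0.51,-0.18,-0.25,0,0,-1],[0,-0.48,-0.23,-0.25,0,0,-1.01],[0,-0.47,-0.27,-0.25,0,0,-1],[0,-0.44,-0.3,-0.25,0,0,-1],[0,-0.41,-0.35,-0.25,0,0,-1.01]]
[[0,-0.38,-0.38,-0.25,0,0,-1]]
end [0.4799 0.0499 0.18  ] 65.0
[[0,-0.49,0.2,0.08,0,0,-1.01],[0,-0.51,0.16,0.09,0,0,-1.02],[0,-0.51,0.11,0.08,0,0,-1.01],[0,-0.53,0.06,0.08,0,0,-1.01],[0,-0.53,0.02,0.09,0,0,-1.02]]
[[0,-0.53,-0.02,0.08,0,0,-1.01]]
end [0.607  0.0442 0.16  ] 95.4
```

>>> arm_command(
  targets=[
    [0,0,0,-0.5,0,0,0],
    [0,0,0,-0.8,0,0,0],
    [0,0,0,-0.7,0,0,0],
  ],
)

```text
t: 5.05
position: [0.4465, 0.1744, 0.1223]
tool_rot: [0.463, 0.886, -0.0, -0.0]
wrist_force: [1.0, 0.7, -0.8]
gripper_width: 0.0129
```

>>> arm_command(
  targets=[
    [0,-0.5,-0.2,-0.25,0,0,-1],
    [0,-0.5,-0.2,-0.25,0,0,-1],
    [0,-0.5,-0.3,-0.25,0,0,-1],
    [0,-0.4,-0.3,-0.25,0,0,-1],
    [0,-0.4,-0.35,-0.25,0,0,-1],
  ],
)

```text
t: 5.68
position: [0.4733, 0.0694, 0.1717]
tool_rot: [0.259, 0.966, -0.0, -0.0]
wrist_force: [-0.1, -0.2, -1.9]
gripper_width: 0.0131
```

```bash
python3 - <<'E'
from plan import *
st()
plan([.607,.044,.16,95.4],8,0)
E
```

```text
t 5.67 p [473.3  69.4 171.7] yawY 60.03 F [-0.1 -0.2 -1.9] M [ 0.02 -0.06 -0.04] w 13.1 q7 0.24 tilt [-0.0001 -0.0002]
[[0,-0.4,0.14,0.04,0,0,-0.88],[0,-0.41,0.11,0.03,0,0,-0.89],[0,-0.42,0.07,0.04,0,0,-0.88],[0,-0.42,0.05,0.04,0,0,-0.89],[0,-0.43,0.01,0.03,0,0,-0.88]]
[[0,-0.42,-0.02,0.04,0,0,-0.89],[0,-0.43,-0.06,0.04,0,0,-0.88],[0,-0.41,-0.08,0.03,0,0,-0.88]]
end [0.6069 0.0441 0.1601] 95.38
```

>>> arm_command(
  targets=[
    [0,-0.4,0.14,0,0,0,-0.88],
    [0,-0.41,0.11,0,0,0,-0.88],
    [0,-0.42,0.07,0,0,0,-0.88],
    [0,-0.42,0.05,0,0,0,-0.9],
    [0,-0.43,0,0,0,0,-0.88],
  ],
)

```text
t: 6.3
position: [0.5571, 0.0534, 0.1712]
tool_rot: [0.069, 0.998, -0.0, -0.0]
wrist_force: [0.6, -0.1, -1.5]
gripper_width: 0.0127
```

>>> arm_command(
  targets=[
    [0,-0.42,-0.02,0.1,0,0,-0.9],
    [0,-0.43,-0.05,0.1,0,0,-0.88],
    [0,-0.41,-0.08,0.1,0,0,-0.88],
    [0,0,0,0,0,0,0],
  ],
)

```text
t: 6.8
position: [0.6071, 0.0441, 0.1586]
tool_rot: [-0.045, 0.999, 0.0, -0.0]
wrist_force: [-1.2, -0.5, -1.8]
gripper_width: 0.0131
```

```bash
python3 - <<'E'
from plan import *
st()
a=snap('side','side4.png')['color'];b=snap('top','top4.png')['color']
f=lambda i,x,y,w:cv2.resize(i[y:y+w,x:x+w],(600,600),interpolation=cv2.INTER_CUBIC)
cv2.imwrite('pics/z7.png',f(a,210,170,100))
E
```

```text
t 6.8 p [607.1  44.1 158.6] yawY 95.17 F [-1.2 -0.5 -1.8] M [0.02 0.07 0.03] w 13.1 q7 0.87 tilt [-0.0009  0.0004]
```

View pics/z7.png

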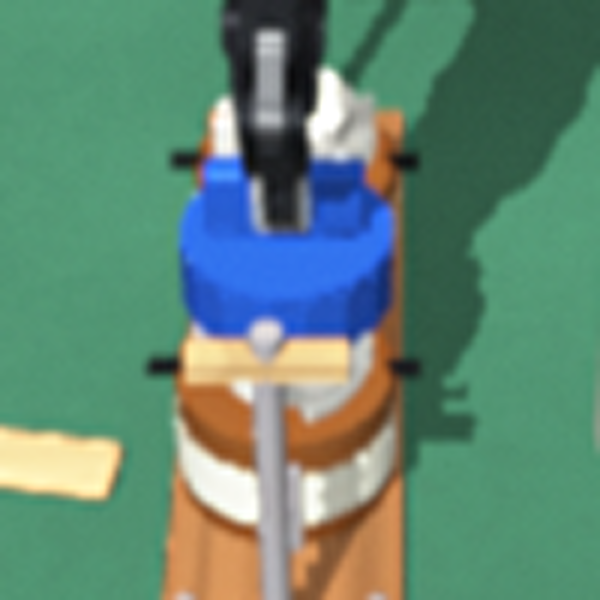

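View pics/top4.png

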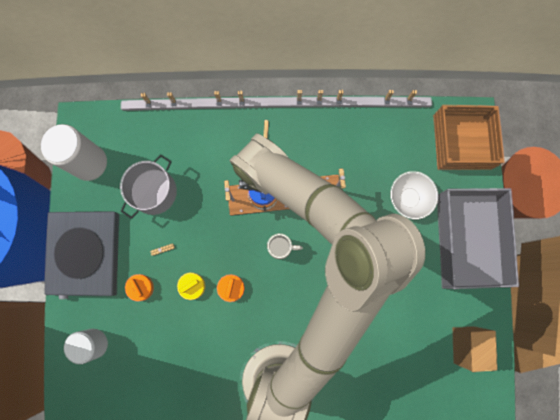

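```bash
cat > meas.py <<'E'
from m import *
def mids(c,mask,rows,cols):
    r=[]
    for v in rows:
        w=np.where(mask[v,cols[0]:cols[1]])[0]
        if len(w)>10: r.append((v,(w[0]+w[-1])/2+cols[0],w[-1]-w[0]+1))
    return r
def blue(c):
    h=cv2.cvtColor(c['color'],cv2.COLOR_BGR2HSV); return (h[...,0]>100)&(h[...,0]<125)&(h[...,1]>120)
def axis_u(c,xy,v):
    # u of vertical line through xy at image row v
    P=proj(c,[[*xy,z] for z in np.linspace(0,.25,60)]); return np.interp(-v,-P[::1,1] if P[0,1]<P[-1,1] else -P[:,1],P[:,0])
E
python3 - <<'E'
from meas import *
S4=load('side4');S0=load('side0')
b=blue(S4)
r=mids(S4,b,range(200,228),(230,285))
tcp=(.6071,.0441)
print([ (v,u,w) for v,u,w in r])
for z in(.116,.134,.150): print(z,proj(S4,[[*tcp,z]]))
h=cv2.cvtColor(S0['color'],cv2.COLOR_BGR2HSV)
for v in range(225,262,2): print(v,''.join('%4d'%x for x in h[v,236:282,0]))
E
```

```text
[(200, np.float64(257.0), np.int64(27)), (201, np.float64(257.0), np.int64(27)), (202, np.float64(257.5), np.int64(30)), (203, np.float64(257.5), np.int64(32)), (204, np.float64(257.5), np.int64(34)), (205, np.float64(257.5), np.int64(34)), (206, np.float64(257.0), np.int64(35)), (207, np.float64(257.0), np.int64(35)), (208, np.float64(257.0), np.int64(35)), (209, np.float64(257.0), np.int64(35)), (210, np.float64(257.0), np.int64(35)), (211, np.float64(257.0), np.int64(35)), (212, np.float64(257.0), np.int64(35)), (213, np.float64(257.0), np.int64(35)), (214, np.float64(257.0), np.int64(35)), (215, np.float64(257.0), np.int64(35)), (216, np.float64(257.0), np.int64(35)), (217, np.float64(257.0), np.int64(35)), (218, np.float64(257.5), np.int64(34)), (219, np.float64(257.5), np.int64(34)), (220, np.float64(257.5), np.int64(34)), (221, np.float64(257.0), np.int64(33)), (222, np.float64(257.5), np.int64(32)), (223, np.float64(257.5), np.int64(30)), (224, np.float64(257.5), np.int64(28)), (225, np.float64(257.0), np.int64(25))]
0.116 [[256.80764522 218.59059189]]
0.134 [[256.62070505 21
[... 2938 characters left out ...]
1  38  43  40  37  24 143 150 150 140 143 160  30  33  38  36  32  21  17  15  13  12  12  12  13  13  14  14  13  43  77  75  75  75
257   76  68  19  13  14  14  14  14  13  13  13  12  12  13  13  15  14 176 132 143 150 120 143 170  16  16  16  12  11  12  12  12  13  13  13  13  13  13  13  14  13  42  77  76  75  75
259   76  58  16  13  14  14  14  14  14  14  14  14  13  13  13  12  11   8 150 140 140 120 128 165  11  12  13  13  12  13  13  13  13  14  14  13  14  13  14  13  13  43  77  76  75  75
261   76  43  14  13  14  14  14  14  14  14  14  14  14  14  14  14  13  11 144 132 143 160   9  10  12  13  14  13  13  13  13  13  13  14  14  13  14  14  14  13  13  42  76  75  75  75
```

```bash
python3 - <<'E'
from meas import *
S0=load('side0');T0=load('top0')
def dark(c,box,thr=70):
    x0,y0,x1,y1=box; g=c['color'][y0:y1,x0:x1].max(2).astype(float)
    w=np.clip(thr-g,0,None); ys,xs=np.mgrid[y0:y1,x0:x1]; return (w*xs).sum()/w.sum(),(w*ys).sum()/w.sum(),(w>0).sum()
Sb={'L+':(232,226,243,236),'L-':(274,226,284,236),'R+':(234,190,246,202),'R-':(274,190,284,202)}
Tb={'L+':(258,174,266,184),'L-':(260,203,269,213),'R+':(301,170,308,177),'R-':(304,199,312,208)}
P={}
for k in Sb:
    s=dark(S0,Sb[k]);t=dark(T0,Tb[k]);P[k]=tri([(S0,*s[:2]),(T0,*t[:2])])*1000
    print(k,np.round(s,2),np.round(t,2),P[k].round(1), 'topray z74',(plane(T0,*t[:2],.0745)*1000).round(1),'side',(plane(S0,*s[:2],.0745)*1000).round(1))
for j in 'LR':
    d=P[j+'+']-P[j+'-'];print(j,((P[j+'+']+P[j+'-'])/2).round(1),np.degrees(np.arctan2(d[1],d[0])),np.linalg.norm(d))
# necks: white mask in top, top face
for c,n in((T0,'T'),(S0,'S')):
    g=c['color'].min(2); print(n)
    m=(g>200).astype(np.uint8)
    nn,l,stt,ce=cv2.connectedComponentsWithStats(m)
    for i in range(1,nn):
        if stt[i,4]>60: print(stt[i],ce[i])
E
```

```text
L+ [236.78 230.52  10.  ] [nan nan  0.] [nan nan nan] topray z74 [nan nan nan] side [658.9  48.5  74.5]
L- [277.4  230.86  17.  ] [264.   207.12   2.  ] [558.5  40.6  76.3] topray z74 [561.4  40.5  74.5] side [556.   39.3  74.5]
R+ [240.41 196.27   8.  ] [nan nan  0.] [nan nan nan] topray z74 [nan nan nan] side [672.1 -90.2  74.5]
R- [277.28 196.61  13.  ] [307. 203.   1.] [571.  -98.1  75.8] topray z74 [573.1 -98.3  74.5] side [569.2 -99.3  74.5]
L [nan nan nan] nan nan
R [nan nan nan] nan nan
T
[122 101  23   7 153] [132.98039216 104.03921569]
[  41  125   36   39 1100] [ 58.31363636 143.41636364]
[ 401  172   37   46 1144] [418.87674825 195.83566434]
[296 177  21  22 318] [305.42138365 186.95597484]
[157 180  12  24 161] [162.28571429 191.75776398]
[252 181  22  22 301] [262.4717608  190.57142857]
[410 233   8   9  62] [413.56451613 236.77419355]
[  7 288  19  12  94] [ 15.0212766  294.95744681]
[ 66 333  26  18 279] [ 78.89605735 340.98566308]
[244 358  17  21 100] [250.8  367.51]
S
[522   0  28  10 208] [533.80769231   3.48557692]
[ 520   15   33   99 2666] [537.37734434  63.84621155]
[ 516  115   44   62 1724] [540.42169374 145.48897912]
[256 124  46  25 824] [279.27427184 135.61893204]
[164 152  17  21 130] [172.07692308 160.24615385]
[246 180  27  24 440] [258.58636364 191.28181818]
[527 196  23  13 167] [537.77245509 201.88622754]
[311 207  29  45 833] [323.99279712 228.59543818]
[123 209  29  41 312] [137.88141026 226.7275641 ]
[243 208  29  23 376] [257.02925532 219.19680851]
[ 443  242   91   46 1527] [491.39358219 270.60248854]
[241 244  12  13  83] [246.84337349 250.60240964]
[111 260  11  14  61] [115.60655738 265.42622951]
[ 80 284  35  48 424] [ 99.09669811 302.96698113]
[ 175  322   85   82 1358] [229.50220913 367.1826215 ]
[ 60 343  26  29 180] [ 72.32222222 353.11666667]
[ 35 384  31  36 521] [ 49.97696737 402.18618042]<stdin>:5: RuntimeWarning: invalid value encountered in scalar divide
```

```bash
python3 - <<'E'
from meas import *
S=load('side4')
a=np.linspace(0,2*np.pi,73)
x,y,zc=.6059,.0441,.1498
for z in(zc-.033,zc+.001): 
    P=proj(S,np.c_[x+.043*np.cos(a),y+.043*np.sin(a),0*a+z]); print(z,P.min(0).round(2),P.max(0).round(2))
P=proj(S,[[x+.032,y,zc+.033],[x-.032,y,zc+.033]]);print(P)
b=blue(S)
for u in (250,252,255,258,261,264): 
    w=np.where(b[185:240,u])[0]+185; print(u,w[0],w[-1])
for v in range(222,231):print(v,S['color'][v,250:266].astype(int)[:,0])
P0=proj(S,[[.6059,.0441,.1168],[.6059,.0541,.1168],[.6159,.0441,.1168],[.6059,.0441,.1268]]);print((P0-P0[0]).round(2))
E
```

```text
0.11679999999999999 [239.87 207.17] [274.65 230.33]
0.1508 [239.13 196.79] [274.69 219.78]
[[243.23128576 196.75882005]
 [270.01657234 198.48175344]]
250 196 225
252 208 223
255 209 222
258 209 225
261 197 225
264 197 225
222 [210 211 210 212 211 209 207 208 208 207 206 193 189 189 189 191]
223 [212 211 213 213 213 213 212 210 210 211 208 192 189 190 191 191]
224 [210 211 217 221 220 221 215 210 209 210 205 192 188 189 188 189]
225 [197 203 216 222 221 219 206 196 196 196 192 180 176 175 177 177]
226 [163 174 203 213 212 205 175 157 163 168 165 156 152 155 155 155]
227 [141 148 182 198 196 177 133 122 144 152 152 152 151 154 153 153]
228 [143 144 169 185 181 158 131 133 150 154 153 155 156 156 157 158]
229 [146 149 162 175 172 156 144 148 153 156 156 156 158 158 161 162]
230 [140 141 145 152 152 145 142 146 148 149 149 149 151 152 153 153]
[[ 0.    0.  ]
 [-0.53  2.7 ]
 [-4.01 -0.27]
 [-0.1  -3.03]]
```

```bash
python3 - <<'E'
from plan import *
st()
plan([.6087,.0442,.136,95.4],2,0)
E
```

```text
t 6.9 p [606.   44.7 159.1] yawY 95.18 F [-0.3 -0.1 -0.3] M [-0.04  0.04  0.  ] w 13.1 q7 0.87 tilt [-0.001  0.   ]
[[0,-0.03,-0.01,0.29,0,0,-0.02],[0,-0.04,-0.01,0.29,0,0,-0.02]]
end [0.6089 0.0442 0.1359] 95.38
```

```bash
python3 - <<'E'
from plan import *
for i in range(4): st(); camera('side')
E
```

```text
t 6.9 p [606.   44.7 159.1] yawY 95.18 F [-0.3 -0.1 -0.3] M [-0.04  0.04  0.  ] w 13.1 q7 0.87 tilt [-0.001  0.   ]
t 6.95 p [605.9  44.8 159.3] yawY 95.21 F [ 0.1  0.4 -1.2] M [-0.03  0.02 -0.01] w 13.0 q7 0.87 tilt [-0.0007 -0.0002]
t 7.0 p [606.   44.9 159.5] yawY 95.24 F [-0.3  0.3 -0.8] M [ 0.01 -0.02  0.02] w 13.0 q7 0.87 tilt [-0.0003 -0.0003]
t 7.05 p [606.1  44.9 159.5] yawY 95.26 F [-0.1 -0.3 -1.4] M [-0.02  0.01  0.04] w 12.9 q7 0.87 tilt [-0.0001 -0.0004]
```

```bash
cat >> meas.py <<'E'
def sub_mid(c,rows,cols):
    # sub-pixel left/right edges from blue-minus-red, threshold half
    out=[]
    for v in rows:
        d=c['color'][v,cols[0]:cols[1]].astype(float); g=d[:,0]-d[:,2]
        th=80.
        w=np.where(g>th)[0]
        if len(w)<25: continue
        a,b=w[0],w[-1]
        l=a-(g[a]-th)/(g[a]-g[a-1]); r=b+(g[b]-th)/(g[b]-g[b+1])
        out.append((v,cols[0]+(l+r)/2,r-l))
    return np.array(out)
E
python3 - <<'E'
from meas import *
from plan import st
S=load('side4');a=sub_mid(S,range(206,219),(228,290));print(a.mean(0),a[:,1].std())
c=snap('side','side5.png');st()
a=sub_mid(c,range(206,219),(228,290));print(a.mean(0),a[:,1].std())
p=read_state()['position']
print(proj(c,[[p[0],p[1],z] for z in (.116,.134,.15)]))
A=load('side0'); a=sub_mid(A,range(280,298),(290,350)); print('A0',a.mean(0)); print(proj(A,[[.4469,.1746,z] for z in (.01,.02,.03)]))
E
```

```text
[212.         256.88598695  34.88908486] 0.13251933005399752
t 7.15 p [606.4  44.8 159.6] yawY 95.27 F [ 0.1  0.1 -0.9] M [ 0.06 -0.01 -0.05] w 13.0 q7 0.87 tilt [ 0.0002 -0.0004]
[212.         257.17893898  35.12314006] 0.1667042223034824
[[257.03402479 218.80708958]
 [256.84961158 213.32561602]
 [256.68225866 208.34436192]]
A0 [288.5        318.63349161  36.55085824]
[[317.48538508 292.4804776 ]
 [317.78874053 289.83715165]
 [318.09613862 287.15741582]]
```

>>> arm_command(
  targets=[
    [0,-0.05,-0.01,0.3,0,0,-0.03],
    [0,0,0,0.25,0,0,0],
    [0,0,0,0,0,0,0],
  ],
)

```text
t: 7.52
position: [0.6084, 0.0445, 0.136]
tool_rot: [-0.047, 0.999, 0.0, -0.001]
wrist_force: [-0.0, 1.1, -0.4]
gripper_width: 0.013
```

```bash
python3 - <<'E'
from plan import *
for i in range(3): st(); camera('side')
E
```

```text
t 7.53 p [608.4  44.5 136. ] yawY 95.44 F [-0.   1.1 -0.4] M [ 0.02 -0.   -0.01] w 13.0 q7 0.85 tilt [-0.0017  0.0001]
t 7.58 p [608.5  44.6 136.5] yawY 95.44 F [-0.5  0.2 -1.5] M [ 0.06 -0.01  0.04] w 12.7 q7 0.85 tilt [-0.0013  0.0001]
t 7.62 p [608.6  44.6 136.9] yawY 95.44 F [ 0.4  0.2 -1.3] M [-0.02 -0.02  0.03] w 12.3 q7 0.85 tilt [-0.0008  0.    ]
```

>>> arm_command(
  targets=[
    [0,0,0,0.1,0,0,0],
    [0,0,0,0.05,0,0,0],
    [0,0,0,0.03,0,0,0],
  ],
)

```text
t: 8.05
position: [0.6088, 0.0444, 0.1299]
tool_rot: [-0.047, 0.999, -0.0, -0.0]
wrist_force: [0.5, 0.8, -1.3]
gripper_width: 0.0129
```

>>> arm_command(
  targets=[
    [0,0,0,0.04,0,0,0],
    [0,0,0,0,0,0,0],
  ],
)

```text
t: 8.3
position: [0.6089, 0.0446, 0.1293]
tool_rot: [-0.047, 0.999, -0.0, 0.0]
wrist_force: [-1.9, -0.4, 6.7]
gripper_width: 0.0127
```

```bash
python3 - <<'E'
from plan import *
for i in range(2): st(); camera('side')
E
```

```text
t 8.3 p [608.9  44.6 129.3] yawY 95.43 F [-1.9 -0.4  6.7] M [-0.22  0.56 -0.  ] w 12.7 q7 0.83 tilt [ 0.0006 -0.0006]
t 8.35 p [608.9  44.5 129.3] yawY 95.42 F [-3.  -0.7  6.5] M [-0.28  0.6   0.01] w 12.8 q7 0.84 tilt [ 0.0006 -0.0005]
```

It rests at exactly the expected height, TCP 129.3 mm (force change 7.5 N). Now I'll turn it clockwise.

>>> arm_command(
  targets=[
    [0,0,0,0.01,0,0,1],
    [0,0,0,0.02,0,0,1],
    [0,0,0,0.02,0,0,1],
    [0,0,0,0,0,0,0],
  ],
)

```text
t: 8.9
position: [0.6097, 0.0448, 0.1276]
tool_rot: [0.084, 0.996, 0.0, 0.001]
wrist_force: [-0.3, -0.1, 6.7]
gripper_width: 0.0128
```

```bash
python3 - <<'E'
from plan import *
st()
E
```

```text
t 8.9 p [609.7  44.8 127.6] yawY 80.34 F [-0.3 -0.1  6.7] M [-0.12  0.12 -0.19] w 12.8 q7 0.62 tilt [ 0.0022 -0.0002]
```

>>> arm_command(
  targets=[
    [0,0,0,0.02,0,0,1],
    [0,0,0,0.02,0,0,1],
    [0,0,0,0.01,0,0,0.5],
    [0,0,0,0,0,0,0],
  ],
)

```text
t: 9.4
position: [0.6099, 0.045, 0.1266]
tool_rot: [0.189, 0.982, -0.0, 0.002]
wrist_force: [-3.1, -2.3, 17.8]
gripper_width: 0.0129
```

```bash
python3 - <<'E'
from plan import *
st()
E
```

```text
t 9.4 p [609.9  45.  126.6] yawY 68.2 F [-3.1 -2.3 17.8] M [-0.63  0.56  1.99] w 12.9 q7 0.44 tilt [ 0.0038 -0.0016]
```

Height over the mouth is 8.8 mm, and torque has jumped to 2 Nm with little further sinking. This lid binds, so it belongs on the right jar. I'll back it off and lift.

>>> arm_command(
  targets=[
    [0,0,0,-0.02,0,0,-1],
    [0,0,0,-0.02,0,0,-1],
    [0,0,0,-0.02,0,0,-1],
    [0,0,0,-0.02,0,0,-1],
    [0,0,0,-0.02,0,0,-1],
  ],
)

```text
t: 10.02
position: [0.6096, 0.0451, 0.1293]
tool_rot: [-0.027, 1.0, 0.0, 0.001]
wrist_force: [0.9, 1.3, 2.4]
gripper_width: 0.0131
```

>>> arm_command(
  targets=[
    [0,0,0,-0.01,0,0,-0.5],
    [0,0,0,0,0,0,0],
  ],
)

```text
t: 10.28
position: [0.6093, 0.0448, 0.1293]
tool_rot: [-0.047, 0.999, 0.0, 0.001]
wrist_force: [-0.5, -0.0, 5.6]
gripper_width: 0.0127
```

```bash
python3 - <<'E'
from plan import *
st()
E
```

```text
t 10.28 p [609.3  44.8 129.3] yawY 95.39 F [-0.5 -0.   5.6] M [ 0.13 -0.    0.13] w 12.7 q7 0.83 tilt [0.001  0.0006]
```

>>> arm_command(
  targets=[
    [0,0,0,-0.05,0,0,0],
    [0,0,0,-0.1,0,0,0],
  ],
)

```text
t: 10.52
position: [0.6085, 0.0443, 0.1346]
tool_rot: [-0.047, 0.999, -0.0, -0.001]
wrist_force: [1.3, 0.6, -1.9]
gripper_width: 0.0127
```

```bash
python3 - <<'E'
from plan import *
st()
plan([.6225,-.0946,.160,95.4],4,0,start=[.6093,.0448,.160,95.4])
E
```

```text
t 10.53 p [608.5  44.3 134.6] yawY 95.39 F [ 1.3  0.6 -1.9] M [0.06 0.02 0.05] w 12.7 q7 0.84 tilt [-0.001  -0.0003]
[[0,0,-0.88,0,0,0,-0],[0,0,-0.87,0,0,0,-0],[0,0,-0.88,0,0,0,-0],[0,0,-0.87,0,0,0,-0]]
end [ 0.6225 -0.0946  0.16  ] 95.4
```

>>> arm_command(
  targets=[
    [0,0,0,-0.4,0,0,0],
    [0,0,0,-0.3,0,0,0],
    [0,0,-0.8,0,0,0,0],
    [0,0,-0.8,0,0,0,0],
    [0,0,-0.9,0,0,0,0],
  ],
)

```text
t: 11.15
position: [0.6184, -0.0559, 0.1639]
tool_rot: [-0.048, 0.999, -0.0, 0.0]
wrist_force: [0.1, -0.5, -1.2]
gripper_width: 0.0128
```

>>> arm_command(
  targets=[
    [0,0,-0.9,0,0,0,0],
    [0,0,-0.1,0,0,0,0],
    [0,0,0,0,0,0,0],
    [0,0,0,0,0,0,0],
  ],
)

```text
t: 11.65
position: [0.6221, -0.0935, 0.1633]
tool_rot: [-0.048, 0.999, 0.0, 0.0]
wrist_force: [1.0, -1.0, -0.9]
gripper_width: 0.0131
```

```bash
python3 - <<'E'
from plan import *
from meas import sub_mid
st();a=snap('side','side6.png')
st()
f=lambda i,x,y,w:cv2.resize(i[y:y+w,x:x+w],(600,600),interpolation=cv2.INTER_CUBIC)
cv2.imwrite('pics/z8.png',f(a['color'],210,140,100))
E
```

```text
t 11.65 p [622.1 -93.5 163.3] yawY 95.52 F [ 1.  -1.  -0.9] M [-0.01 -0.03  0.05] w 13.1 q7 1.11 tilt [0.0004 0.0005]
t 11.7 p [622.1 -93.4 163.3] yawY 95.53 F [-0.1  0.1 -1.2] M [ 0.03  0.02 -0.  ] w 12.8 q7 1.11 tilt [0.0004 0.0004]
```

View pics/z8.png

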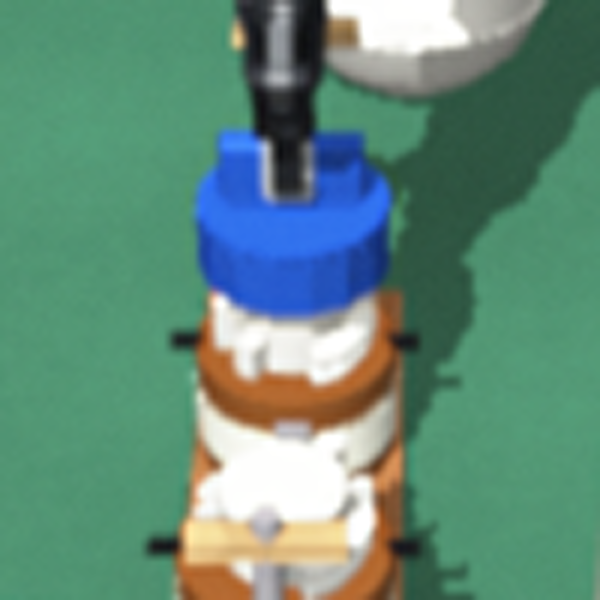

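The lid sits over the right neck, with marks at (183,340) and (405,340) either side. I'll lower it.

>>> arm_command(
  targets=[
    [0,0,-0.03,0.3,0,0,0],
    [0,0,0,0.3,0,0,0],
    [0,0,0,0.1,0,0,0],
    [0,0,0,0.05,0,0,0],
    [0,0,0,0,0,0,0],
  ],
)

```text
t: 12.32
position: [0.6222, -0.0958, 0.1327]
tool_rot: [-0.047, 0.999, 0.0, -0.0]
wrist_force: [0.4, 1.7, -1.4]
gripper_width: 0.0131
```

```bash
python3 - <<'E'
from plan import *
st()
E
```

```text
t 12.32 p [622.2 -95.8 132.7] yawY 95.44 F [ 0.4  1.7 -1.4] M [ 0.16 -0.09  0.02] w 13.1 q7 1.08 tilt [-0.0002  0.0003]
```

>>> arm_command(
  targets=[
    [0,0,0.02,0.04,0,0,0],
    [0,0,0,0.05,0,0,0],
    [0,0,0,0.03,0,0,0],
    [0,0,0,0,0,0,0],
  ],
)

```text
t: 12.82
position: [0.6222, -0.0954, 0.1292]
tool_rot: [-0.047, 0.999, -0.001, 0.0]
wrist_force: [-2.7, -0.2, 9.5]
gripper_width: 0.0128
```

```bash
python3 - <<'E'
from plan import *
st()
E
```

```text
t 12.82 p [622.2 -95.4 129.2] yawY 95.41 F [-2.7 -0.2  9.5] M [-0.09  0.83  0.03] w 12.8 q7 1.07 tilt [ 0.0006 -0.0011]
```

It rests at 129.2 mm, as expected. Now I'll turn it.

>>> arm_command(
  targets=[
    [0,0,0,0.01,0,0,1],
    [0,0,0,0.02,0,0,1],
    [0,0,0,0.02,0,0,1],
    [0,0,0,0.02,0,0,1],
    [0,0,0,0.02,0,0,0.6],
  ],
)

```text
t: 13.45
position: [0.6232, -0.0965, 0.1265]
tool_rot: [0.154, 0.988, -0.001, 0.001]
wrist_force: [-1.7, -1.7, 16.1]
gripper_width: 0.0129
```

```bash
python3 - <<'E'
from plan import *
st()
E
```

```text
t 13.45 p [623.2 -96.5 126.5] yawY 72.27 F [-1.7 -1.7 16.1] M [-0.24  0.98  0.03] w 12.9 q7 0.73 tilt [ 0.0025 -0.0028]
```

No torque build-up here at 23°. I'll carry on.

>>> arm_command(
  targets=[
    [0,0,0,0.01,0,0,1],
    [0,0,0,0.015,0,0,1],
    [0,0,0,0.015,0,0,1],
    [0,0,0,0.015,0,0,1],
  ],
)

```text
t: 13.95
position: [0.6229, -0.0961, 0.1237]
tool_rot: [0.324, 0.946, -0.001, 0.001]
wrist_force: [-1.5, -2.1, 10.2]
gripper_width: 0.0127
```

```bash
python3 - <<'E'
from plan import *
st()
E
```

```text
t 13.95 p [622.9 -96.1 123.7] yawY 52.23 F [-1.5 -2.1 10.2] M [-0.33  0.5   0.11] w 12.7 q7 0.45 tilt [ 0.0019 -0.0017]
```

>>> arm_command(
  targets=[
    [0,0,0,0.016,0,0,1],
    [0,0,0,0.016,0,0,1],
    [0,0,0,0.016,0,0,1],
    [0,0,0,0.01,0,0,0.8],
  ],
)

```text
t: 14.45
position: [0.6236, -0.0954, 0.1218]
tool_rot: [0.475, 0.88, 0.0, 0.002]
wrist_force: [-1.0, 0.2, 15.5]
gripper_width: 0.0127
```

```bash
python3 - <<'E'
from plan import *
st()
E
```

```text
t 14.45 p [623.6 -95.4 121.8] yawY 33.29 F [-1.   0.2 15.5] M [-0.16  0.46  0.17] w 12.7 q7 0.19 tilt [ 0.0034 -0.0009]
```

>>> arm_command(
  targets=[
    [0,0,0,0,0,0,0.6],
    [0,0,0,0,0,0,0.4],
    [0,0,0,0,0,0,0],
  ],
)

```text
t: 14.82
position: [0.6235, -0.0951, 0.1219]
tool_rot: [0.512, 0.859, 0.0, 0.002]
wrist_force: [-1.5, -1.0, 13.0]
gripper_width: 0.013
```

```bash
python3 - <<'E'
from plan import *
st()
E
```

```text
t 14.82 p [623.5 -95.1 121.9] yawY 28.45 F [-1.5 -1.  13. ] M [0.   0.38 0.25] w 13.0 q7 0.12 tilt [ 0.0033 -0.0008]
```

>>> arm_command(
  targets=[
    [0,0,0,0,0,0,0.5],
    [0,0,0,0,0,0,0],
  ],
)

```text
t: 15.08
position: [0.6234, -0.0951, 0.1219]
tool_rot: [0.529, 0.848, 0.0, 0.002]
wrist_force: [-1.9, -1.2, 12.8]
gripper_width: 0.0126
```

```bash
python3 - <<'E'
from plan import *
st()
E
```

```text
t 15.07 p [623.4 -95.1 121.9] yawY 26.1 F [-1.9 -1.2 12.8] M [-0.19  0.42  1.34] w 12.6 q7 0.09 tilt [ 0.0034 -0.0014]
```

Stop felt (1.34 Nm at 69°) and the lid centre is 4.1 mm above the mouth, so it's home. I'll release and lift.

>>> arm_command(
  targets=[
    [0,0,0,0,0,0,-0.2],
    [0.5,0,0,0,0,0,0],
    [0.5,0,0,0,0,0,0],
    [0.5,0,0,-0.5,0,0,0],
    [0.5,0,0,-1,0,0,0],
  ],
)

```text
t: 15.7
position: [0.6213, -0.0952, 0.1802]
tool_rot: [0.523, 0.852, -0.001, -0.001]
wrist_force: [0.9, 0.0, 0.8]
gripper_width: 0.0428
```

```bash
python3 - <<'E'
from plan import *
st()
a=snap('side','side7.png')
f=lambda i,x,y,w:cv2.resize(i[y:y+w,x:x+w],(600,600),interpolation=cv2.INTER_CUBIC)
cv2.imwrite('pics/z9.png',f(a['color'],210,140,100))
plan([.53,-.20,.22,81],4,0.8,start=[.6234,-.0951,.20,27])
E
```

```text
t 15.7 p [621.3 -95.2 180.2] yawY 26.93 F [0.9 0.  0.8] M [-0.   -0.03 -0.  ] w 42.8 q7 0.16 tilt [-0.003   0.0006]
[[0.8,-0.32,-0.82,-0.13,0,0,-2.7],[0.8,-0.12,-0.87,-0.12,0,0,-2.7],[0.8,0.09,-0.87,-0.12,0,0,-2.7],[0.8,0.29,-0.83,-0.13,0,0,-2.7]]
end [ 0.5299 -0.1999  0.22  ] 81.0
```

View pics/z9.png

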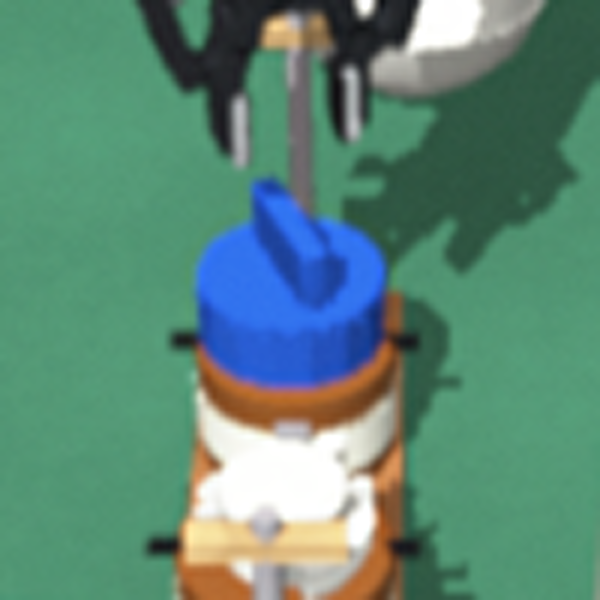

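Lid A is seated on the right jar, at (295,300) in the zoom. Now lid B.

```bash
python3 - <<'E'
from plan import *
plan([.52,-.16,.19,55],5,0.6)
plan([.4103,-.2248,.10,81.2],6,0.6,start=[.52,-.16,.19,55])
E
```

```text
[[0.6,-0.05,-0.61,-0.02,0,0,-1.12],[0.6,0,-0.62,-0.02,0,0,-1.13],[0.6,0.07,-0.61,-0.01,0,0,-1.12],[0.6,0.12,-0.6,-0.02,0,0,-1.12],[0.6,0.19,-0.58,-0.02,0,0,-1.12]]
end [ 0.52   -0.1597  0.19  ] 54.98
[[0.6,0.22,-0.48,0.38,0,0,-0.87],[0.6,0.26,-0.47,0.37,0,0,-0.88],[0.6,0.29,-0.44,0.37,0,0,-0.87],[0.6,0.32,-0.42,0.38,0,0,-0.87],[0.6,0.35,-0.4,0.38,0,0,-0.88]]
[[0.6,0.39,-0.37,0.37,0,0,-0.87]]
end [ 0.4102 -0.2249  0.1   ] 81.2
```

>>> arm_command(
  targets=[
    [0.6,-0.05,-0.6,-0.1,0,0,-1],
    [0.6,0,-0.6,-0.1,0,0,-1],
    [0.6,0.05,-0.6,0,0,0,-1],
    [0.6,0.1,-0.6,0,0,0,-1],
    [0.6,0.2,-0.6,0,0,0,-1],
  ],
)

```text
t: 16.38
position: [0.5178, -0.1591, 0.189]
tool_rot: [0.325, 0.946, -0.0, 0.001]
wrist_force: [-0.3, -0.3, -0.0]
gripper_width: 0.0514
```

```bash
python3 - <<'E'
from plan import *
st();plan([.4103,-.2248,.09,81.2],7,0.6)
E
```

```text
t 16.38 p [ 517.8 -159.1  189. ] yawY 52.07 F [-0.3 -0.3 -0. ] M [ 0.05 -0.03  0.02] w 51.4 q7 0.62 tilt [ 0.0011 -0.0007]
[[0.6,0.16,-0.42,0.35,0,0,-0.83],[0.6,0.19,-0.41,0.36,0,0,-0.83],[0.6,0.22,-0.39,0.35,0,0,-0.84],[0.6,0.24,-0.38,0.35,0,0,-0.83],[0.6,0.27,-0.36,0.36,0,0,-0.83]]
[[0.6,0.3,-0.34,0.35,0,0,-0.83],[0.6,0.32,-0.31,0.36,0,0,-0.84]]
end [ 0.4104 -0.2248  0.0898] 81.22
```

>>> arm_command(
  targets=[
    [0.6,0.16,-0.42,0.3,0,0,-0.83],
    [0.6,0.19,-0.41,0.3,0,0,-0.83],
    [0.6,0.22,-0.39,0.3,0,0,-0.83],
    [0.6,0.24,-0.38,0.35,0,0,-0.83],
    [0.6,0.27,-0.36,0.35,0,0,-0.83],
  ],
)

```text
t: 17.0
position: [0.4413, -0.206, 0.1246]
tool_rot: [0.15, 0.989, -0.0, 0.001]
wrist_force: [-0.6, -0.6, 0.8]
gripper_width: 0.0515
```

>>> arm_command(
  targets=[
    [0.6,0.3,-0.34,0.35,0,0,-0.83],
    [0.6,0.32,-0.31,0.35,0,0,-0.83],
    [0.6,0,0,0,0,0,0],
  ],
)

```text
t: 17.38
position: [0.4095, -0.2247, 0.096]
tool_rot: [0.08, 0.997, -0.0, -0.001]
wrist_force: [0.2, 0.7, -0.4]
gripper_width: 0.0509
```

```bash
python3 - <<'E'
from plan import *
st()
a=snap('side','side8.png')
st()
f=lambda i,x,y,w:cv2.resize(i[y:y+w,x:x+w],(600,600),interpolation=cv2.INTER_CUBIC)
cv2.imwrite('pics/z10.png',f(a['color'],297,135,70))
E
```

```text
t 17.38 p [ 409.5 -224.7   96. ] yawY 80.85 F [ 0.2  0.7 -0.4] M [ 0.04 -0.01 -0.  ] w 50.9 q7 0.98 tilt [-0.0015 -0.0005]
t 17.43 p [ 410.9 -224.2   96.6] yawY 80.83 F [ 0.3 -0.2 -0.1] M [0.   0.01 0.01] w 51.2 q7 0.98 tilt [ 0.0004 -0.0005]
```

View pics/z10.png

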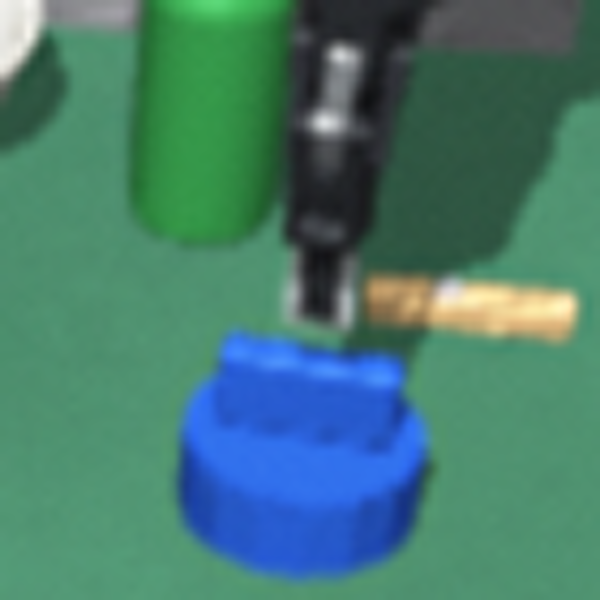

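Well aligned over the bar. I'll descend and grip.

>>> arm_command(
  targets=[
    [0.5,0,-0.01,0.6,0,0,0],
    [0.5,0,0,0.6,0,0,0],
    [0.5,0,0,0.17,0,0,0],
    [0,0,0,0,0,0,0],
    [0,0,0,0,0,0,0],
  ],
)

```text
t: 18.05
position: [0.4112, -0.2243, 0.0421]
tool_rot: [0.079, 0.997, -0.0, 0.001]
wrist_force: [-0.7, -0.2, -0.4]
gripper_width: 0.0131
```

>>> arm_command(
  targets=[
    [0,0,0,0,0,0,0],
    [0,0,0,0,0,0,0],
  ],
)

```text
t: 18.3
position: [0.4112, -0.2244, 0.0421]
tool_rot: [0.079, 0.997, -0.0, 0.001]
wrist_force: [-0.1, 1.9, 7.6]
gripper_width: 0.0131
```

```bash
python3 - <<'E'
from plan import *
from meas import sub_mid
st()
c=snap('side','side9.png')
a=sub_mid(c,range(186,198),(305,360));print(a.mean(0),a[:,1].std())
p=read_state()['position'];print(proj(c,[[p[0],p[1],z] for z in (.005,.015,.025,.034)]), proj(c,[[p[0]-.01,p[1],.015]]))
st()
E
```

```text
t 18.3 p [ 411.2 -224.4   42.1] yawY 80.96 F [-0.1  1.9  7.6] M [ 0.28  0.03 -0.06] w 13.1 q7 0.81 tilt [ 0.0019 -0.0005]
[191.         331.60350193  27.61525922] 0.3210591419750543
[[331.26482292 192.26434424]
 [331.56315232 189.72827145]
 [331.86440305 187.16626778]
 [332.13805998 184.83798021]] [[334.79369188 189.93204771]]
t 18.35 p [ 411.2 -224.4   42.1] yawY 80.96 F [1.3 2.3 7.7] M [ 0.34  0.02 -0.08] w 12.9 q7 0.81 tilt [ 0.0019 -0.0005]
```

```bash
python3 - <<'E'
from plan import *
plan([.47,-.02,.185,95.4],5,0,start=[.411,-.2244,.142,81])
plan([.608,.0447,.163,95.4],4,0,start=[.47,-.02,.185,95.4])
E
```

```text
[[0,-0.13,1.06,-0.21,0,0,-0.58],[0,-0.19,1.04,-0.22,0,0,-0.57],[0,-0.23,1.04,-0.22,0,0,-0.58],[0,-0.29,1.02,-0.21,0,0,-0.57],[0,-0.34,1.01,-0.22,0,0,-0.58]]
end [ 0.47   -0.0201  0.1852] 95.4
[[0,-0.9,0.32,0.14,0,0,-0],[0,-0.89,0.32,0.14,0,0,-0],[0,-0.9,0.32,0.13,0,0,-0],[0,-0.9,0.33,0.14,0,0,-0]]
end [0.6081 0.0449 0.163 ] 95.4
```

>>> arm_command(
  targets=[
    [0,0,0,-0.5,0,0,0],
    [0,0,0,-1,0,0,0],
    [0,0,0,-1,0,0,0],
  ],
)

```text
t: 18.73
position: [0.41, -0.2242, 0.1425]
tool_rot: [0.079, 0.997, 0.0, -0.0]
wrist_force: [-0.4, -0.3, -1.6]
gripper_width: 0.0127
```

>>> arm_command(
  targets=[
    [0,-0.1,1,-0.2,0,0,-0.6],
    [0,-0.2,1,-0.2,0,0,-0.6],
    [0,-0.2,1,-0.2,0,0,-0.6],
    [0,-0.3,1,-0.2,0,0,-0.6],
    [0,-0.3,1,-0.2,0,0,-0.5],
  ],
)

```text
t: 19.35
position: [0.465, -0.0255, 0.1819]
tool_rot: [-0.048, 0.999, -0.0, 0.0]
wrist_force: [0.1, 0.3, -0.2]
gripper_width: 0.0126
```

```bash
python3 - <<'E'
from plan import *
st();plan([.608,.0447,.163,95.4],5,0)
E
```

```text
t 19.35 p [465.  -25.5 181.9] yawY 95.52 F [ 0.1  0.3 -0.2] M [-0.04 -0.07 -0.04] w 12.6 q7 0.95 tilt [ 0.0003 -0.0003]
[[0,-0.75,0.28,0.09,0,0,0],[0,-0.74,0.28,0.1,0,0,0.01],[0,-0.75,0.28,0.09,0,0,0],[0,-0.74,0.28,0.1,0,0,0.01],[0,-0.75,0.28,0.09,0,0,0]]
end [0.6082 0.0445 0.1631] 95.42
```

>>> arm_command(
  targets=[
    [0,-0.75,0.28,0.1,0,0,0],
    [0,-0.75,0.28,0.1,0,0,0],
    [0,-0.75,0.28,0.1,0,0,0],
    [0,-0.7,0.25,0.1,0,0,0],
    [0,-0.7,0.25,0.1,0,0,0],
  ],
)

```text
t: 19.98
position: [0.6057, 0.0409, 0.1613]
tool_rot: [-0.048, 0.999, -0.0, -0.0]
wrist_force: [0.3, -0.1, -1.1]
gripper_width: 0.0128
```

>>> arm_command(
  targets=[
    [0,0,0,0,0,0,0],
    [0,0,0,0,0,0,0],
    [0,0,0,0,0,0,0],
  ],
)

```text
t: 20.35
position: [0.6042, 0.0401, 0.1613]
tool_rot: [-0.048, 0.999, -0.0, -0.0]
wrist_force: [0.6, 0.4, -1.3]
gripper_width: 0.0126
```

```bash
python3 - <<'E'
from plan import *
from meas import sub_mid
st();c=snap('side','side10.png');s=read_state();st()
a=sub_mid(c,range(204,217),(228,290));print(a.mean(0),a[:,1].std())
p=s['position'];print(proj(c,[[p[0],p[1],z] for z in (.12,.138,.154)]))
plan([.6080,.0447,.138,95.4],2,0)
E
```

```text
t 20.35 p [604.2  40.1 161.3] yawY 95.45 F [ 0.6  0.4 -1.3] M [-0.    0.04  0.01] w 12.6 q7 0.88 tilt [-0.0005 -0.0007]
t 20.4 p [604.4  40.1 161.4] yawY 95.44 F [-0.3 -0.2 -1.5] M [ 0.03  0.01 -0.01] w 12.8 q7 0.88 tilt [-0.0002 -0.0006]
[210.         257.42530463  34.90541702] 0.14888652121068735
[[258.03916503 216.3983463 ]
 [257.86676698 210.89309267]
 [257.71032852 205.89039183]]
[[0,-0.05,0.05,0.29,0,0,0],[0,-0.05,0.06,0.3,0,0,0.01]]
end [0.608  0.0449 0.1378] 95.39
```

>>> arm_command(
  targets=[
    [0,-0.04,0.06,0.3,0,0,0],
    [0,-0.03,0.06,0.3,0,0,0],
    [0,0,0,0.05,0,0,0],
    [0,0,0,0,0,0,0],
  ],
)

```text
t: 20.9
position: [0.6072, 0.0461, 0.1347]
tool_rot: [-0.048, 0.999, 0.0, -0.0]
wrist_force: [-0.1, -0.5, -0.8]
gripper_width: 0.0128
```

```bash
python3 - <<'E'
from plan import *
st()
E
```

```text
t 20.9 p [607.2  46.1 134.7] yawY 95.5 F [-0.1 -0.5 -0.8] M [ 0.05 -0.02 -0.03] w 12.8 q7 0.85 tilt [-0.0009  0.0001]
```

>>> arm_command(
  targets=[
    [0,0,-0.03,0,0,0,0],
    [0,0,0,0.04,0,0,0],
    [0,0,0,0,0,0,0],
  ],
)

```text
t: 21.28
position: [0.6075, 0.0446, 0.1336]
tool_rot: [-0.048, 0.999, -0.0, 0.0]
wrist_force: [0.2, 0.5, -1.2]
gripper_width: 0.0126
```

```bash
python3 - <<'E'
from plan import *
st()
E
```

```text
t 21.27 p [607.5  44.6 133.6] yawY 95.46 F [ 0.2  0.5 -1.2] M [ 0.05 -0.    0.01] w 12.6 q7 0.85 tilt [ 0.0001 -0.0001]
```

>>> arm_command(
  targets=[
    [0,0,0,0.05,0,0,0],
    [0,0,0,0.04,0,0,0],
    [0,0,0,0.03,0,0,0],
    [0,0,0,0,0,0,0],
  ],
)

```text
t: 21.78
position: [0.6076, 0.0448, 0.1295]
tool_rot: [-0.048, 0.999, -0.0, 0.0]
wrist_force: [-2.5, -0.9, 8.2]
gripper_width: 0.0126
```

```bash
python3 - <<'E'
from plan import *
st()
E
```

```text
t 21.77 p [607.6  44.8 129.5] yawY 95.48 F [-2.5 -0.9  8.2] M [-0.22  0.61 -0.04] w 12.6 q7 0.84 tilt [ 0.0005 -0.0006]
```

Resting at the expected height. I'll turn it.

>>> arm_command(
  targets=[
    [0,0,0,0.01,0,0,1],
    [0,0,0,0.015,0,0,1],
    [0,0,0,0.015,0,0,1],
    [0,0,0,0.015,0,0,1],
    [0,0,0,0.015,0,0,0.6],
  ],
)

```text
t: 22.4
position: [0.6082, 0.0447, 0.1267]
tool_rot: [0.153, 0.988, -0.0, 0.001]
wrist_force: [-0.6, -1.1, 7.7]
gripper_width: 0.013
```

```bash
python3 - <<'E'
from plan import *
st()
E
```

```text
t 22.4 p [608.2  44.7 126.7] yawY 72.35 F [-0.6 -1.1  7.7] M [-0.16  0.18  0.12] w 13.0 q7 0.51 tilt [ 0.0016 -0.0004]
```

>>> arm_command(
  targets=[
    [0,0,0,0.016,0,0,1],
    [0,0,0,0.016,0,0,1],
    [0,0,0,0.016,0,0,1],
    [0,0,0,0.016,0,0,1],
  ],
)

```text
t: 22.9
position: [0.608, 0.0446, 0.1241]
tool_rot: [0.323, 0.946, 0.0, 0.001]
wrist_force: [-0.6, -0.7, 5.4]
gripper_width: 0.0129
```

```bash
python3 - <<'E'
from plan import *
st()
E
```

```text
t 22.9 p [608.   44.6 124.1] yawY 52.31 F [-0.6 -0.7  5.4] M [-0.16  0.24 -0.  ] w 12.9 q7 0.23 tilt [ 0.0011 -0.0004]
```

>>> arm_command(
  targets=[
    [0,0,0,0.018,0,0,1],
    [0,0,0,0.018,0,0,1],
    [0,0,0,0.018,0,0,1],
    [0,0,0,0.012,0,0,0.8],
    [0,0,0,0,0,0,0.6],
  ],
)

```text
t: 23.52
position: [0.6087, 0.0452, 0.1222]
tool_rot: [0.497, 0.868, 0.001, 0.001]
wrist_force: [-0.7, -0.1, 10.9]
gripper_width: 0.0129
```

```bash
python3 - <<'E'
from plan import *
st()
E
```

```text
t 23.52 p [608.7  45.2 122.2] yawY 30.39 F [-0.7 -0.1 10.9] M [0.04 0.27 0.25] w 12.9 q7 -0.07 tilt [0.0029 0.0001]
```

>>> arm_command(
  targets=[
    [0,0,0,0,0,0,0.5],
    [0,0,0,0,0,0,0.4],
    [0,0,0,0,0,0,0],
  ],
)

```text
t: 23.9
position: [0.6084, 0.0458, 0.1222]
tool_rot: [0.528, 0.849, 0.001, 0.001]
wrist_force: [-1.1, -0.1, 10.1]
gripper_width: 0.0126
```

```bash
python3 - <<'E'
from plan import *
st()
E
```

```text
t 23.9 p [608.4  45.8 122.2] yawY 26.21 F [-1.1 -0.1 10.1] M [-0.    0.37  1.39] w 12.6 q7 -0.13 tilt [0.0029 0.    ]
```

Stop felt at 69° (1.39 Nm), with the centre about 4.1 mm above the mouth. I'll release and retreat.

>>> arm_command(
  targets=[
    [0,0,0,0,0,0,-0.2],
    [0.5,0,0,0,0,0,0],
    [0.5,0,0,0,0,0,0],
    [0.5,0,0,-0.5,0,0,0],
    [0.5,0,0,-1,0,0,0],
  ],
)

```text
t: 24.52
position: [0.6065, 0.0444, 0.1797]
tool_rot: [0.523, 0.852, -0.001, -0.002]
wrist_force: [-0.5, -0.8, 0.1]
gripper_width: 0.0426
```

>>> arm_command(
  targets=[
    [0.5,0,0,-1,0,0,0],
    [0.5,0,0,-1,0,0,0],
    [0.5,0.5,-1,-0.5,0,0,0],
    [0.5,0.5,-1,0,0,0,0],
    [0.5,0.5,-1,0,0,0,0],
  ],
)

```text
t: 25.15
position: [0.4719, 0.0436, 0.2808]
tool_rot: [0.523, 0.852, 0.0, 0.0]
wrist_force: [-0.1, -0.5, 0.0]
gripper_width: 0.0425
```

>>> arm_command(
  targets=[
    [0.5,0,-1,0,0,0,0],
    [0.5,0,-1,0,0,0,0],
    [0.5,0,-1,0,0,0,0],
    [0.5,0,0,0,0,0,0],
  ],
)

```text
t: 25.65
position: [0.3638, -0.0121, 0.2806]
tool_rot: [0.524, 0.852, -0.001, -0.0]
wrist_force: [0.6, -0.2, 0.4]
gripper_width: 0.0429
```

```bash
python3 - <<'E'
from plan import *
st()
a=snap('side','side11.png')['color'];b=snap('top','top11.png')['color']
f=lambda i,x,y,w:cv2.resize(i[y:y+w,x:x+w],(390,390),interpolation=cv2.INTER_CUBIC)
cv2.imwrite('pics/z11.png',np.hstack([f(a,210,155,110),f(b,220,130,120)]))
E
```

```text
t 25.65 p [363.8 -12.1 280.6] yawY 26.82 F [ 0.6 -0.2  0.4] M [ 0.01 -0.09  0.03] w 42.9 q7 0.22 tilt [-0.0014 -0.0019]
```

View pics/z11.png

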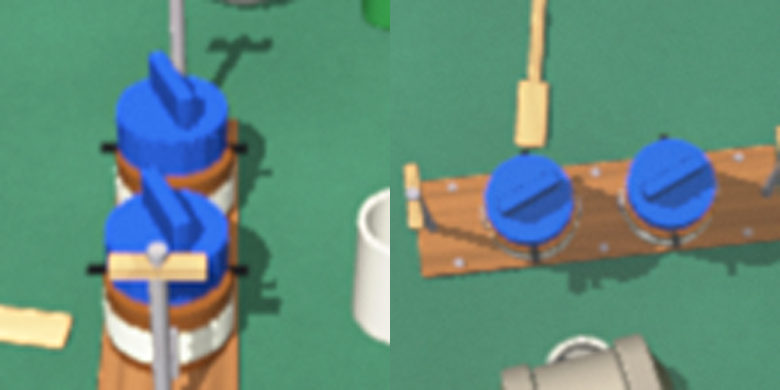

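View pics/top11.png

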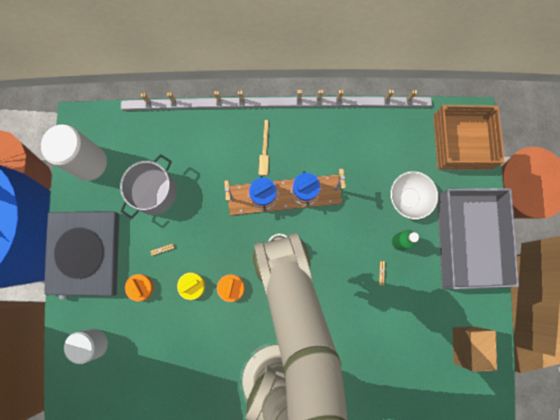

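View pics/side11.png

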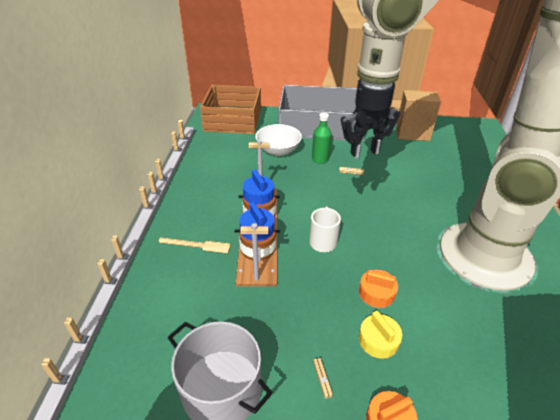

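Both lids sit level on the jars with their bars turned the same way: top view (263,191) and (306,187), side view (258,225) and (258,190). The other objects are where they were and the gripper is clear.

```bash
python3 -c "
from station import *
print(hand_in(), read_state()['t'])"
```

```text
the job is handed in; nothing more can be done
the job is handed in; nothing more can be done
```

Both lids are screwed down fully home, and I handed the job in with the clock at about 26 s (limit 70 s).

- **Finding the pairs:** I tried the robot's-left lid on the left jar first. It bound there, with torque jumping to 2 Nm and its centre 8.8 mm above the mouth. I turned it back, lifted it off and screwed it onto the right jar, then screwed the other lid onto the left jar.
- **Fully home:** each lid met its stop after about 69° of gripper turn, at about 1.35 Nm. Both centres ended about 4.1 mm above the mouth. The expected values are about 65° and 4 mm; I took the extra few degrees for play in the grip and thread.
- **Last look:** both lids sit level with their bars parallel, the gripper is clear and the wrist force is near zero. The other things on the table look unmoved; the mug is partly hidden in the top view but clear in the side view.
- **Disagreements:** the two cameras differed by about 2 mm on where the jars are. I settled that by comparing each lid with the jar in the side view and by feeling it rest. No check failed.

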